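# Lock the feeding carousel

## Robot

A 7-joint arm with a two-finger parallel gripper is mounted at the origin on a cart in front of the work surface, level with it; the furniture and walls round the work are solid. World frame = base frame: x ahead of the robot, y to its left, z up, the work surface at z = 0. Lengths are in m, angles in rad, forces in N, time in s.
With the tool pointing down it reaches from about 0.4 to 0.85 m from the base axis. Payload 4.5 kg.
Tool frame: the origin (TCP) lies on the centre line of the jaws, within the pads' length; the fingertips stand 17 mm ahead of it and the grasp point (between the pads) lies 2 mm behind it (r.tip_reach is the distance from the TCP to the fingertips, in m); z points along the fingers, y is the line along which they close (so a half turn about z gives the same grasp; the last joint's range is limited). The gripper opens to 88 mm and grips with 3 to 60 N. Pads are 18 mm wide; open, the fingers measure 123 mm over their backs; the gripper's body (75 mm by 187 mm) begins 45 mm behind the grasp point.
Start: joints at [1.29, 0.689, -0.195, 1.565, 0.157, 0.902, -0.215], TCP at [0.194, -0.594, 0.256] pointing down, gripper open.
Joint ranges: [-3.01, 3.01], [-0.46, 2.08], [-1.47, 1.51], [0.13, 2.56], [-1, 4.14], [0.04, 2.09], [-2.66, 2.66]. Speed limits (rad/s): [2.57, 2.57, 3.14, 3.14, 3.14, 3.14, 3.14].

## Interface

Orientations are given as a unit quaternion [x, y, z, w].
In Python, from plant import r gives the robot as it stands.
- The arm moves only by the tool step_arm, never from a script. Its argument "steps" is a list of rows, each a list of 7 numbers: the shift along the tool's x, y, z in cm, then the turn, a rotation vector about the tool's x, y, z in degrees, then the gripper's target within -1 to 1 (shut at 1, half-way at 0, fully open at -1). A call has 1 to 8 rows; each row shifts and turns the commanded pose from where the row before left it, along the tool's axes as they then stand; what a row does not reach is not made up. A row lasts 1/8 s, in which the tool goes at most 62.5 mm and 10.7 degrees, less where a joint would pass 70% of its speed; a pose out of reach is approached as far as the arm can. A call with a gripper value outside its range is refused whole. The fingers move at their own pace and stop on an object; "force" is the grip in N (left out, the last holds). Time passes only in rows, so rows that do not move let the fingers close. It gives the time, the measured TCP pose, the force, the opening and the grip force at its end, in the units of the state.
- r.get_state(): the state, without advancing time (a new reading comes with each control period).
- r.snapshot(name): name is "side" or "top"; returns a dict with "pixels" (420x560x3 uint8, red, green, blue), "fx", "fy", "cx", "cy" (pixels), "cam_to_world" (4x4, takes a point from camera to world coordinates). Camera axes: x right, y down, z forward; pixel columns grow to the right and rows downward; lengths in m; the calibration is good to about 2 mm. A picture is of the moment at which its call begins. There is no depth.
- r.finish_job(): hands the job in; it is judged then, once.
The state is a dict: "clock": time; "q": joint angles; "qd": joint speeds; "joint_torque": joint torques, N m; "tool_pos": TCP position; "eef_rot": TCP orientation; "contact_force": force on the tool from outside, world axes, zero at the start; "moment": the same for the moment, N m; "opening": opening from 0.0 (shut) to 1.0 (fully open); "finger_force": force on a finger pad.
Only numpy, scipy, OpenCV 4.12 (cv2) and the standard library are available. Lean on these libraries where they do the work, as an engineer would, in place of code of your own. Each camera call takes 0.05 s, during which the arm holds its last target. There are 200 camera calls.

## Task

Lock the round feeding tray onto its base: with a fingertip push its upright peg round until the notch in the tray's rim stands over the steel pin of the base, then gently press down on the middle of the hub until the tray is fully home. Only push and press with the fingers; do not pinch or lift the tray, and leave the things standing round it where they are.

Things in the scene. Friction and masses are not known exactly. Their poses are not given: they have to be found in the camera images.
- base: Grey round base, fixed to the table, 180 mm across. Origin on the table at its centre; z up, x points radially to the post with the pin. Foot 8 mm high, drum 116 mm across and 21 mm high, vertical spindle for the tray. At its +x edge, 81 to 95 mm from the centre, a post 18 mm wide and 32 mm high carries a horizontal steel pin that points to the centre.
- pin (a point): Point on the steel pin's axis, 70 mm from the base's centre, 25 mm above the table. The pin is 8 mm thick and reaches inward to 63 mm from the centre; its top is 29 mm above the table.
- tray: Loose white round tray, 150 mm across, 8 mm thick, 0.25 kg, centred by the spindle with 1.5 mm play. Origin at the centre of its underside; z up, x to the notch, -x to the peg. It starts raised, underside 30 mm above the table, 1 mm over the pin, turns easily either way and stays where it is left. Fully home its underside is at 22 mm. The four thin circles on it are only cup places.
- notch (a point): Point in the middle of the tray's only rim notch, 70 mm from the tray's centre, 4 mm above the underside. The notch is open at the rim, 15 mm wide and 15 mm deep; the turn must be right within about 2.5 degrees for the pin to enter. It starts at least 0.5 rad away from the pin, at any angle.
- peg (a point): Centre of the top of the tray's upright peg: round, 16 mm thick, 56 mm from the tray's centre, opposite the notch; it stands 22 mm above the tray's upper face (top 30 mm above the tray's underside). Push it sideways to turn the tray.
- hub (a point): Centre of the flat top of the tray's round hub: 35 mm across, 22 mm above the tray's upper face (30 mm above its underside). Press here.
- jar: Clear rearing cup with dark filling, 102 mm across, 73 mm high; origin under its centre. Bystander.
- roll: Roll of blank labels, 55 mm across, 25 mm high; origin under its centre. Bystander.
- gauge: Round dial hygrometer, 60 mm across, 19 mm high; origin under its centre. Bystander.
- canister: Square clear canister with a lid, 68 x 58 mm, 113 mm high; origin under its centre. Bystander.
- carrier (a joint): Black push-fit rubber carrier under the tray: 0 raised, 0.008 m fully down. It gives at about 6 to 10 N of push on the hub and stays down. Pressed hard with the pin not in the notch, the tray would tip on the pin.
There are look-alikes about, which are no part of the job. What is shaped like the tray but purple is not meant.

How it is judged:
By the outcome, as a careful person would: the job done as asked, in the order asked, and still so for the second after the job is handed in, with the robot touching nothing.
It also fails if it takes over 56 s, if anything falls off the work surface, if the arm or the gripper's body presses on something with over 40 N, if the wrist force passes 120 N, or if a joint passes its speed limit or range.

## Working session

There is one attempt and no reset: what is moved stays moved. The work goes in short steps, Python scripts to look and compute and a tool call to move; the robot and the scene stay as the last step left them, time stands still between calls to the robot, and variables do not carry over. Pictures are saved under pics/ and viewed, at most 10 in all, crops included, and the job is handed in when it is done.

Besides the shell and the picture viewer there is one more tool, called after "Request:" as name([rows], argument=value, ...), one row to a line, values as JSON. step_arm: Moves the arm, as the interface text tells. Its arguments: {"type":"object","properties":{"steps":{"type":"array","items":{"type":"array","items":{"type":"number"}}},"force":{"type":"number"}},"required":["steps"]}

```bash
mkdir -p pics; ls; python3 - <<'E'
from plant import r
import cv2,pickle
for n in("top","side"):
    s=r.snapshot(n); pickle.dump(s,open(n+'.pkl','wb')); cv2.imwrite(f'pics/{n}0.png',s["pixels"][:,:,::-1]); print(s["fx"],s["cx"],s["cy"],s["cam_to_world"])
print(r.get_state(), r.tip_reach)
E
```

```text
pics
464.2428088406247 280.25234767708383 207.6170071494164 [[ 0.00229175 -0.98070373  0.19548643  0.30015073]
 [-0.99971175 -0.00691886 -0.02299012  0.03332193]
 [ 0.02389904 -0.1953774  -0.9804369   1.18896318]
 [ 0.          0.          0.          1.        ]]
462.20569553982926 278.692354718501 211.86526828703813 [[ 0.99984985  0.01207043  0.01243296  0.54019203]
 [-0.00598386 -0.43285023  0.90144599 -0.98373195]
 [ 0.01626245 -0.90138504 -0.43271301  0.53592986]
 [ 0.          0.          0.          1.        ]]
{'clock': 0.1, 'q': array([ 1.28981187,  0.68987596, -0.1945425 ,  1.5662654 ,  0.15730565,
        0.90248615, -0.21511612]), 'qd': array([-7.02835936e-04, -2.89238152e-03,  5.07781764e-04, -2.26892277e-03,
        1.02069603e-05,  1.64914365e-03,  1.52339898e-04]), 'joint_torque': array([-1.85068253e-03, -5.28499818e+01, -1.27088808e+00, -1.53835416e+01,
       -5.25181345e-02,  2.01082032e-03,  1.89530192e-05]), 'tool_pos': array([ 0.1933079 , -0.59377733,  0.25499909]), 'eef_rot': array([ 9.87632465e-01,  1.56784691e-01, -1.83706524e-04, -8.00164806e-04]), 'contact_force': array([0.15744907, 0.54112244, 0.34307583]), 'moment': array([-0.0211071 ,  0.00724322,  0.03854425]), 'finger_force': 0.0, 'opening': 1.002638107376283} 0.017
```

View pics/top0.png

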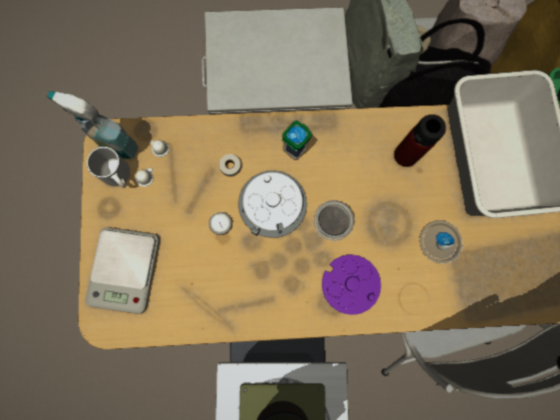

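View pics/side0.png

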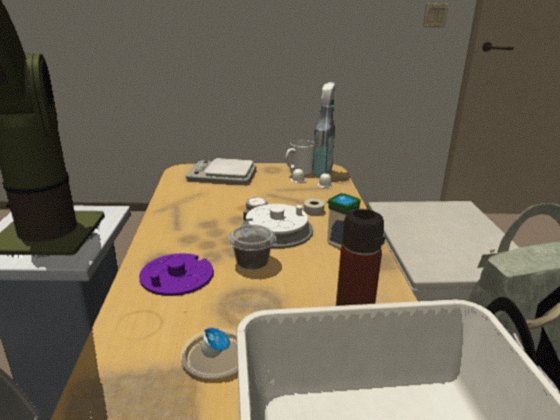

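The top view shows two candidates. The white tray on the grey base is at (273,203) and its purple look-alike is at (351,283). The white one fits, since the job excludes purple. The bystanders are the roll (230,163), gauge (220,223), jar (334,219) and canister (297,138). I'll confirm with an enlarged crop.

```bash
python3 - <<'E'
import cv2
a=cv2.imread('pics/top0.png')[150:256,210:352]
b=cv2.imread('pics/side0.png')[185:285,215:355]
cv2.imwrite('pics/top_c.png',cv2.resize(a,None,fx=5.6,fy=5.6,interpolation=cv2.INTER_CUBIC))
cv2.imwrite('pics/side_c.png',cv2.resize(b,None,fx=5.6,fy=5.6,interpolation=cv2.INTER_CUBIC))
E
```

```text
(no output)
```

View pics/top_c.png

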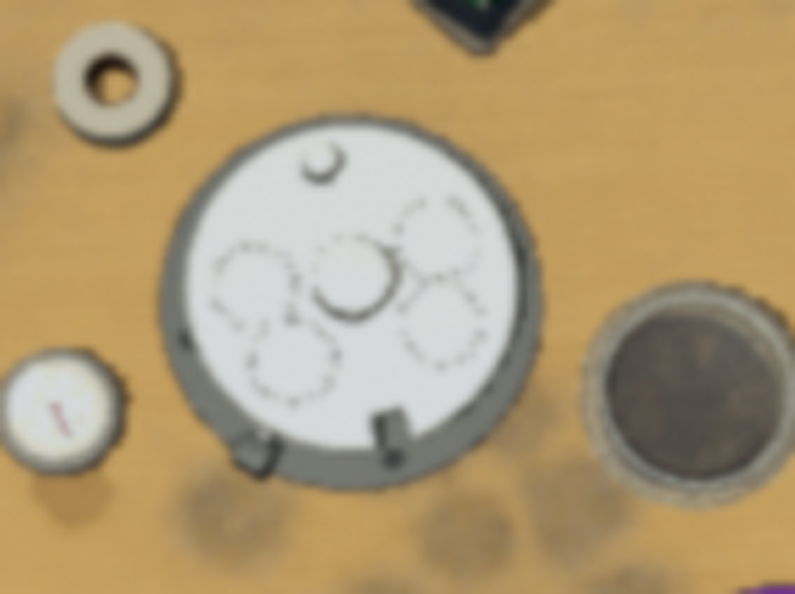

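The crop confirms the white tray on its grey base. The hub is at (352,275), the peg at (322,162), the notch at (391,430) and the pin post at (258,450), in crop pixels.

```bash
cat > h.py <<'E'
import numpy as np
def ray(s,u,v,z):
    T=np.array(s["cam_to_world"]); d=T[:3,:3]@[(u-s["cx"])/s["fx"],(v-s["cy"])/s["fy"],1]
    return T[:3,3]+d*(z-T[2,3])/d[2]
def proj(s,p):
    T=np.array(s["cam_to_world"]); c=T[:3,:3].T@(np.array(p)-T[:3,3])
    return np.array([s["cx"]+s["fx"]*c[0]/c[2], s["cy"]+s["fy"]*c[1]/c[2]])
def crop(s,cu,cv,z,o=(210,150),k=5.6): return ray(s,o[0]+(cu+.5)/k-.5,o[1]+(cv+.5)/k-.5,z)
E
python3 - <<'E'
import pickle; from h import *
s=pickle.load(open('top.pkl','rb')); C={}
for n,u,v,z in [("hub",353,273,.06),("peg",321,160,.06),("notch",391,430,.038),("tray",353,287,.038),("foot",351,302,.008),("post",257,445,.032),("roll",113,83,.025),("gauge",62,410,.019),("jar",697,392,.073),("canist",480,50,.113)]:
    C[n]=crop(s,u,v,z); print(n,C[n].round(4))
c=(C["hub"]+C["tray"])/2
for n in("peg","notch","post"):
    d=(C[n]-c)[:2]; print(n,np.hypot(*d),np.degrees(np.arctan2(d[1],d[0])))
E
```

```text
hub [0.5487 0.0259 0.06  ]
peg [0.6004 0.0405 0.06  ]
notch [0.4816 0.0083 0.038 ]
tray [0.547  0.0257 0.038 ]
foot [0.5463 0.0264 0.008 ]
post [0.4754 0.0684 0.032 ]
roll [0.6458 0.1375 0.025 ]
gauge [0.4929 0.1576 0.019 ]
jar [ 0.4937 -0.1246  0.073 ]
canist [ 0.6359 -0.028   0.113 ]
peg 0.0545920393620785 15.641024656263886
notch 0.06846436673688713 -165.2166794554394
post 0.08402431407596253 149.5461090115531
```

View pics/side_c.png

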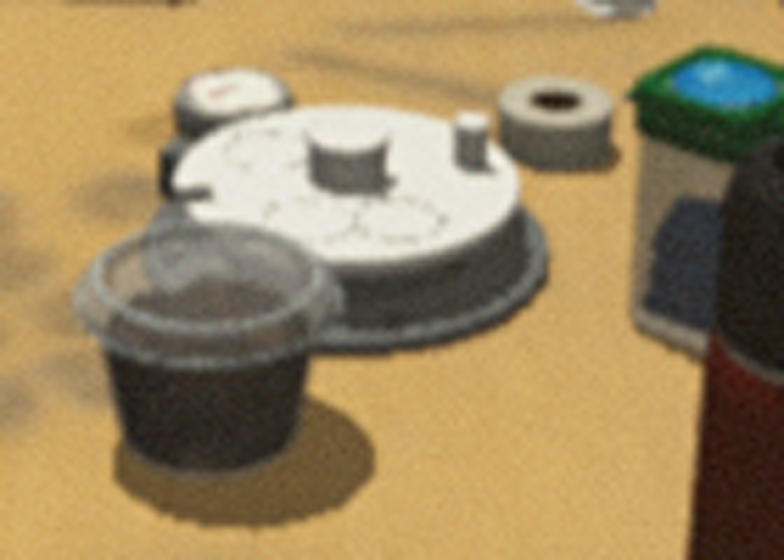

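The white tray is confirmed. The post is at about 149.5° and the notch at about -165°, so the tray turns about -45°, clockwise from above. I'll push the peg toward -y from its +y side with the fingers shut.

Request:
step_arm([
  [3.6,-3.2,0,0,0,0,1],
  [3.6,-3.2,0,0,0,0,1],
  [3.6,-3.2,0,0,0,0,1],
  [3.6,-3.2,0,0,0,0,1],
  [3.6,-3.2,0,0,0,0,1],
  [3.6,-3.2,0,0,0,0,1],
  [3.6,-3.2,0,0,0,0,1],
  [3.6,-3.2,0,0,0,0,1],
])

```text
clock: 1.1
tool_pos: [0.3886, -0.2603, 0.2556]
eef_rot: [0.988, 0.157, -0.0, -0.0]
contact_force: [0.4, 0.4, -0.7]
opening: 0.112
finger_force: 0.0
```

Request:
step_arm([
  [3.6,-3.2,0,0,0,0,1],
  [3.6,-3.2,0,0,0,0,1],
  [3.6,-3.2,0,0,0,0,1],
  [3.6,-3.2,0,0,0,0,1],
  [3.6,-3.2,0,0,0,0,1],
  [3.6,-3.2,0,0,0,0,1],
  [3.6,-3.2,0,0,0,0,1],
  [3.6,-3.2,0,0,0,0,1],
])

```text
clock: 2.1
tool_pos: [0.5831, 0.0722, 0.2554]
eef_rot: [0.988, 0.157, -0.0, 0.0]
contact_force: [0.2, 0.0, 1.1]
opening: 0.01
finger_force: 0.0
```

```bash
cat >> h.py <<'E'
from scipy.spatial.transform import Rotation as R
def delta(st,p,ydeg):
    "tool-axis shift in cm and z turn in deg to reach world p with tool y at ydeg"
    M=R.from_quat(st["eef_rot"]).as_matrix()
    e=M.T@(np.array(p)-st["tool_pos"])*100
    a=np.degrees(np.arctan2(M[1,1],M[0,1]))
    T=np.column_stack([[-np.sin(np.radians(ydeg)),np.cos(np.radians(ydeg)),0],[np.cos(np.radians(ydeg)),np.sin(np.radians(ydeg)),0],[0,0,-1]])
    return e.round(2), np.degrees(R.from_matrix(M.T@T).as_rotvec()).round(2), a
E
python3 - <<'E'
from plant import r
from h import *
import pickle
st=r.get_state(); print(st["clock"],st["tool_pos"],st["contact_force"],st["opening"])
print(delta(st,(.5914,.0791,.13),-74.8))
s=pickle.load(open('top.pkl','rb'))
# post side faces / top check: project models
import itertools
c=np.array([.5475,.0258])
for a in (147,149.5,152):
    e=np.array([np.cos(np.radians(a)),np.sin(np.radians(a))]); n=np.array([-e[1],e[0]])
    print(a,[((proj(s,[*(c+e*rr+n*w),z])-[210,150]+.5)*5.6-.5).round(0).tolist() for rr,w,z in [(.081,.009,.032),(.081,-.009,.032),(.095,-.009,.032),(.095,.009,.032),(.095,-.009,.008),(.095,.009,.008)]])
E
```

```text
2.1 [0.58308781 0.07220188 0.25538935] [0.22199159 0.01764915 1.07195587] 0.00985637106872373
(array([ 1.01, -0.4 , 12.54]), array([0.01, 0.04, 2.84]), np.float64(-71.96126872879763))
147 [[270.0, 447.0], [237.0, 425.0], [220.0, 451.0], [253.0, 473.0], [222.0, 458.0], [255.0, 480.0]]
149.5 [[278.0, 450.0], [243.0, 430.0], [227.0, 456.0], [261.0, 477.0], [229.0, 464.0], [263.0, 484.0]]
152 [[285.0, 453.0], [250.0, 434.0], [235.0, 462.0], [270.0, 480.0], [237.0, 469.0], [271.0, 488.0]]
```

Request:
step_arm([
  [0.5,-0.2,4,0,0,1.4,1],
  [0.5,-0.2,4,0,0,1.4,1],
  [0,0,4,0,0,0,1],
  [0,0,3,0,0,0,1],
  [0,0,2.2,0,0,0,1],
  [0,0,1.2,0,0,0,1],
  [0,0,0.4,0,0,0,1],
  [0,0,0,0,0,0,1],
])

```text
clock: 3.1
tool_pos: [0.5914, 0.0777, 0.0681]
eef_rot: [0.991, 0.133, 0.0, 0.0]
contact_force: [0.8, -0.1, 0.2]
opening: 0.008
finger_force: 0.0
```

```bash
python3 - <<'E'
from plant import r
from h import *
import cv2
st=r.get_state(); print(st["tool_pos"],st["contact_force"])
s=r.snapshot("top");t=r.snapshot("side")
a=cv2.resize(s["pixels"][150:256,210:352,::-1],None,fx=4,fy=4,interpolation=cv2.INTER_CUBIC)
b=cv2.resize(t["pixels"][165:265,215:357,::-1],None,fx=1.4*4/1.4,fy=4,interpolation=cv2.INTER_CUBIC)
cv2.imwrite('pics/b1.png',np.vstack([a[:300],b[:300]]) )
c=np.array([.5475,.0258]); prev=None
for k in range(7):
    th=15.2-44.2*k/6; ph=np.radians(th); e=np.array([np.cos(ph),np.sin(ph)]); tg=np.array([e[1],-e[0]])
    p=c+.056*e-.0255*tg
    print(round(th,1),p.round(4),delta(st,(*p,.067),th-90)[:2])
E
```

```text
[0.59138019 0.07772815 0.06811152] [ 0.8216585  -0.13120895  0.18013921]
15.2 [0.5949 0.0651] (array([0.  , 1.31, 0.11]), array([ 0.01, -0.04,  0.04]))
7.8 [0.5995 0.0587] (array([0.28, 2.05, 0.11]), array([ 0.  , -0.04,  7.4 ]))
0.5 [0.6033 0.0518] (array([0.47, 2.82, 0.11]), array([ 0.  , -0.04, 14.77]))
-6.9 [0.6062 0.0444] (array([0.55, 3.61, 0.11]), array([-0.  , -0.04, 22.14]))
-14.3 [0.6081 0.0367] (array([0.53, 4.4 , 0.11]), array([-0.  , -0.04, 29.5 ]))
-21.6 [0.609  0.0289] (array([0.41, 5.18, 0.11]), array([-1.000e-02, -4.000e-02,  3.687e+01]))
-29.0 [0.6088 0.021 ] (array([0.19, 5.94, 0.11]), array([-1.000e-02, -4.000e-02,  4.424e+01]))
```

View pics/b1.png

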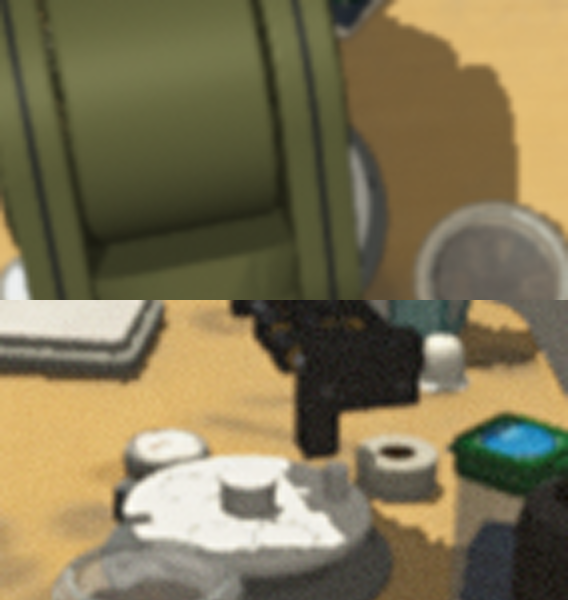

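The side view shows the shut fingers just behind the peg and clear of it. The arm hides the tray from above. Next I push round in an arc.

Request:
step_arm([
  [0,0.5,0,0,0,0,1],
  [0,0.5,0,0,0,0,1],
  [0,0.3,0,0,0,0,1],
  [0.15,0.37,0,0,0,3.7,1],
  [0.15,0.37,0,0,0,3.7,1],
  [0.15,0.37,0,0,0,3.7,1],
  [0.15,0.37,0,0,0,3.7,1],
  [0.15,0.37,0,0,0,3.7,1],
])

```text
clock: 4.2
tool_pos: [0.6044, 0.0478, 0.0677]
eef_rot: [1.0, -0.031, -0.0, 0.0]
contact_force: [-0.6, 2.2, -0.2]
opening: 0.002
finger_force: 0.4
```

Request:
step_arm([
  [0.15,0.37,0,0,0,3.7,1],
  [0.15,0.37,0,0,0,3.7,1],
  [0.15,0.37,0,0,0,3.7,1],
  [0.15,0.37,0,0,0,3.7,1],
  [0.08,0.18,0,0,0,1.8,1],
  [0,0,0,0,0,0,1],
])

```text
clock: 4.95
tool_pos: [0.6083, 0.0301, 0.0678]
eef_rot: [0.985, -0.173, 0.0, 0.0]
contact_force: [0.2, -0.4, -0.3]
opening: 0.005
finger_force: 0.0
```

```bash
python3 - <<'E'
from plant import r
from h import *
import cv2
st=r.get_state(); print(st["tool_pos"],st["contact_force"])
print(delta(st,(.6088,.021,.067),-119))
s=r.snapshot("top");t=r.snapshot("side")
a=cv2.resize(s["pixels"][180:255,230:330,::-1],None,fx=5.6,fy=4,interpolation=cv2.INTER_CUBIC)
b=cv2.resize(t["pixels"][185:260,225:325,::-1],None,fx=5.6,fy=4,interpolation=cv2.INTER_CUBIC)
cv2.imwrite('pics/b2.png',np.vstack([a,b]) )
E
```

```text
[0.60834829 0.0300911  0.06776019] [ 0.16735153 -0.35467577 -0.31883438]
(array([0.35, 0.84, 0.08]), array([ 0.02, -0.03,  9.11]), np.float64(-109.8937685478706))
```

View pics/b2.png

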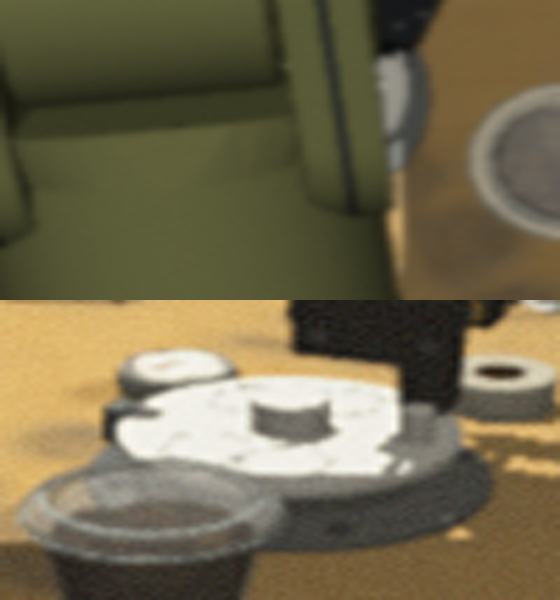

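The side view shows the notch close to the post, at about (140,412) against (120,415) in the lower crop. I'll back off and clear the camera to measure properly.

Request:
step_arm([
  [0,-1.5,0,0,0,0,1],
  [0,-0.5,-4,0,0,0,1],
  [-1.5,-4,-4,0,0,0,1],
  [-2,-5.6,-1,0,0,0,1],
  [-2,-5.6,0,0,0,0,1],
  [-2,-5.6,0,0,0,0,1],
  [-2,-5.6,0,0,0,0,1],
  [0,0,0,0,0,0,1],
])

```text
clock: 6.05
tool_pos: [0.6123, 0.34, 0.1572]
eef_rot: [0.986, -0.167, -0.001, -0.003]
contact_force: [-0.2, -0.5, -0.3]
opening: 0.009
finger_force: 0.0
```

```bash
cat > look.py <<'E'
from plant import r
from h import *
import cv2,sys,pickle
s=r.snapshot("top"); pickle.dump(s,open('top.pkl','wb'))
cv2.imwrite(sys.argv[1],cv2.resize(s["pixels"][165:245,225:325,::-1],None,fx=7,fy=7,interpolation=cv2.INTER_CUBIC))
print(r.get_state()["tool_pos"])
E
python3 look.py pics/c1.png
```

```text
[0.6135915  0.33505268 0.15725145]
```

View pics/c1.png

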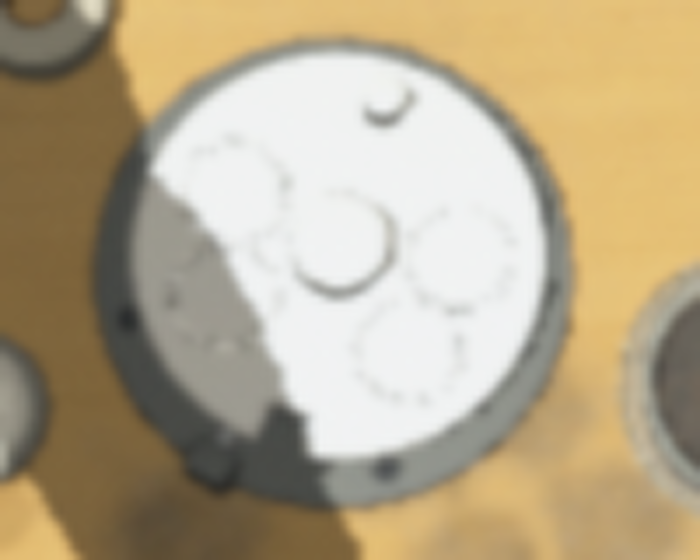

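The crop now shows the hub (342,240), peg (388,98), notch (285,425) and post (213,458), with more turn still needed.

```bash
python3 - <<'E'
import pickle; from h import *
s=pickle.load(open('top.pkl','rb')); o=(225,165)
K=lambda u,v,z:crop(s,u,v,z,o,7)[:2]
hub=K(342,240,.06); f=K(333,273,.008); rim=K(340,257,.038)
print(hub,f,rim)
c=(hub+rim)/2
for n,u,v,z in [("peg",388,98,.06),("notch",285,425,.038)]:
    d=K(u,v,z)-c; print(n,np.hypot(*d),np.degrees(np.arctan2(d[1],d[0])))
for a in (-20,-24,-28):
    e=np.array([np.cos(np.radians(a)),np.sin(np.radians(a))]); n=np.array([-e[1],e[0]])
    P=lambda x,y,z:((proj(s,[*(c+e*x+n*y),z])-o+.5)*7-.5).round(0).tolist()
    print(a,"peg",P(.056,0,.06),"notch in corners",P(-.06,.0075,.038),P(-.06,-.0075,.038),"out",P(-.075,.0075,.038),P(-.075,-.0075,.038))
for a in (148,150,152):
    e=np.array([np.cos(np.radians(a)),np.sin(np.radians(a))]); n=np.array([-e[1],e[0]])
    P=lambda x,y,z:((proj(s,[*(c+e*x+n*y),z])-o+.5)*7-.5).round(0).tolist()
    print(a,"post",P(.081,.009,.032),P(.081,-.009,.032),P(.095,-.009,.032),P(.095,.009,.032),P(.095,.009,.008))
E
python3 - <<'E'
import cv2
a=cv2.imread('pics/c1.png')[380:520,150:340]
import numpy as np
a=np.clip(255*(a/255.)**.5,0,255).astype('uint8')
cv2.imwrite('pics/c2.png',cv2.resize(a,None,fx=4,fy=4,interpolation=cv2.INTER_CUBIC))
E
```

```text
[0.54736194 0.02388782] [0.54618792 0.02672855] [0.54587375 0.02439556]
peg 0.055520169343954553 -17.27605983895939
notch 0.06543752085102904 162.54352189057067
-20 peg [395.0, 99.0] notch in corners [263.0, 401.0] [302.0, 416.0] out [248.0, 440.0] [288.0, 454.0]
-24 peg [406.0, 103.0] notch in corners [253.0, 395.0] [291.0, 412.0] out [235.0, 433.0] [274.0, 450.0]
-28 peg [415.0, 108.0] notch in corners [243.0, 389.0] [280.0, 409.0] out [223.0, 425.0] [260.0, 445.0]
148 post [241.0, 458.0] [199.0, 431.0] [178.0, 464.0] [220.0, 490.0] [222.0, 499.0]
150 post [248.0, 461.0] [205.0, 436.0] [185.0, 469.0] [229.0, 494.0] [230.0, 503.0]
152 post [256.0, 464.0] [212.0, 441.0] [193.0, 475.0] [237.0, 498.0] [238.0, 507.0]
```

View pics/c2.png

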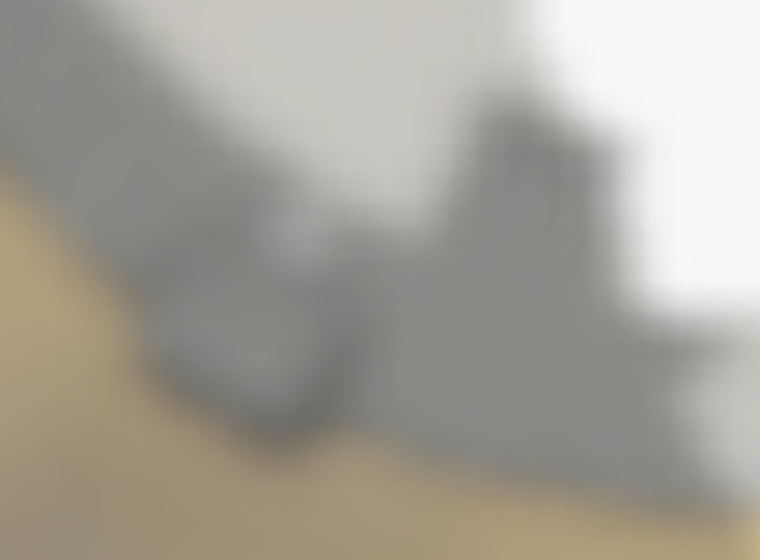

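The post and pin sit at about 149.5°, with the pin visible at (225,439) in the previous crop. The notch is at 162.5°, so about 12–13° is left.

```bash
python3 - <<'E'
from plant import r
from h import *
st=r.get_state(); c=np.array([.5466,.0245])
for th,off in ((-17.5,.045),(-17.5,.026),(-29.5,.024)):
    ph=np.radians(th); e=np.array([np.cos(ph),np.sin(ph)]); tg=np.array([e[1],-e[0]])
    p=c+.056*e-off*tg
    print(p.round(4),delta(st,(*p,.067),-109.9 if th>-18 else th-90))
E
```

```text
[0.6135 0.0506] (array([ 9.49, 26.84,  8.96]), array([-0.12,  0.08,  0.43]), np.float64(-109.4702229498705))
[0.6078 0.0325] (array([ 9.56, 28.74,  8.95]), array([-0.12,  0.08,  0.43]), np.float64(-109.4702229498705))
[0.6072 0.0178] (array([ 9.98, 30.14,  8.95]), array([-0.11,  0.09, 10.03]), np.float64(-109.4702229498705))
```

Request:
step_arm([
  [1.9,5.37,0,0,0,0.4,1],
  [1.9,5.37,0,0,0,0,1],
  [1.9,5.37,0,0,0,0,1],
  [1.9,5.37,0,0,0,0,1],
  [1.9,5.36,2,0,0,0,1],
  [0,0,4,0,0,0,1],
  [0,0,2.9,0,0,0,1],
  [0,0,0,0,0,0,1],
])

```text
clock: 7.1
tool_pos: [0.6101, 0.0438, 0.067]
eef_rot: [0.984, -0.177, -0.002, 0.001]
contact_force: [-0.1, 0.5, 1.2]
opening: 0.005
finger_force: 0.0
```

```bash
python3 - <<'E'
from plant import r
from h import *
st=r.get_state(); c=np.array([.5466,.0245]); print(st["contact_force"],st["tool_pos"])
for th,off in ((-17.5,.025),(-29.5,.024)):
    ph=np.radians(th); e=np.array([np.cos(ph),np.sin(ph)]); tg=np.array([e[1],-e[0]])
    p=c+.056*e-off*tg
    print(p.round(4),delta(st,(*p,.067),-109.9 if th>-18 else th-90))
E
```

```text
[-0.14217127  0.47376455  1.21047341] [0.61010052 0.04375983 0.06700076]
[0.6075 0.0315] (array([0.18, 1.24, 0.  ]), array([ 0.15,  0.23, -0.45]), np.float64(-110.35265985997471))
[0.6072 0.0178] (array([0.63, 2.54, 0.  ]), array([0.17, 0.22, 9.15]), np.float64(-110.35265985997471))
```

Request:
step_arm([
  [0.06,0.5,0,0,0,0,1],
  [0.06,0.4,0,0,0,0,1],
  [0.06,0.3,0,0,0,0,1],
  [0.09,0.22,0,0,0,1.5,1],
  [0.09,0.22,0,0,0,1.5,1],
  [0.09,0.22,0,0,0,1.5,1],
  [0.09,0.22,0,0,0,1.5,1],
  [0.09,0.22,0,0,0,1.5,1],
])

```text
clock: 8.1
tool_pos: [0.6093, 0.0215, 0.0687]
eef_rot: [0.971, -0.241, -0.0, -0.0]
contact_force: [0.1, 0.8, 1.1]
opening: 0.007
finger_force: 0.5
```

Request:
step_arm([
  [0.08,0.16,0,0,0,1.6,1],
  [0,0,0,0,0,0,1],
  [0,0,0,0,0,0,1],
])

```text
clock: 8.48
tool_pos: [0.6092, 0.0193, 0.0686]
eef_rot: [0.967, -0.253, 0.0, 0.0]
contact_force: [0.3, 0.1, -0.5]
opening: 0.006
finger_force: 0.1
```

```bash
python3 - <<'E'
from plant import r
from h import *
st=r.get_state(); c=np.array([.5466,.0245]); print(st["contact_force"],st["tool_pos"])
th,off=-29.5,.024
ph=np.radians(th); e=np.array([np.cos(ph),np.sin(ph)]); tg=np.array([e[1],-e[0]])
print(delta(st,(*(c+.056*e-off*tg),.067),th-90))
E
```

```text
[ 0.34314953  0.10278726 -0.50284432] [0.60918954 0.0192725  0.06863703]
(array([-0.11,  0.23,  0.16]), array([ 0.03, -0.01,  0.13]), np.float64(-119.36504652726086))
```

Request:
step_arm([
  [-0.05,0.1,0,0,0,0,1],
  [-0.05,0.1,0,0,0,0,1],
  [0,0,0,0,0,0,1],
  [0,-1.5,0,0,0,0,1],
  [0,-1,-4,0,0,0,1],
  [-2.5,-4,-4,0,0,0,1],
  [-3,-5.2,-1,0,0,0,1],
  [-3,-5.2,0,0,0,0,1],
])

```text
clock: 9.48
tool_pos: [0.6167, 0.2104, 0.1603]
eef_rot: [0.967, -0.253, 0.001, -0.001]
contact_force: [0.5, 0.3, -0.7]
opening: 0.004
finger_force: 0.0
```

Request:
step_arm([
  [-3,-5.2,0,0,0,0,1],
  [-3,-5.2,0,0,0,0,1],
  [0,0,0,0,0,0,1],
  [0,0,0,0,0,0,1],
])

```text
clock: 9.98
tool_pos: [0.6144, 0.3276, 0.1583]
eef_rot: [0.967, -0.253, -0.0, 0.001]
contact_force: [-0.2, -0.9, -0.6]
opening: 0.003
finger_force: 0.0
```

```bash
python3 look.py pics/d1.png; python3 - <<'E'
import cv2,numpy as np
a=cv2.imread('pics/d1.png'); b=a[340:510,160:320]
b=np.clip(255*(b/255.)**.5,0,255).astype('uint8')
o=np.zeros((560,790,3),'uint8'); o[:392,:490]=cv2.resize(a,(490,392)); o[:319,490:]=cv2.resize(b,(300,319),interpolation=cv2.INTER_CUBIC)
cv2.imwrite('pics/d2.png',o[:400])
E
```

```text
[0.61493141 0.32614127 0.15851496]
```

View pics/d2.png

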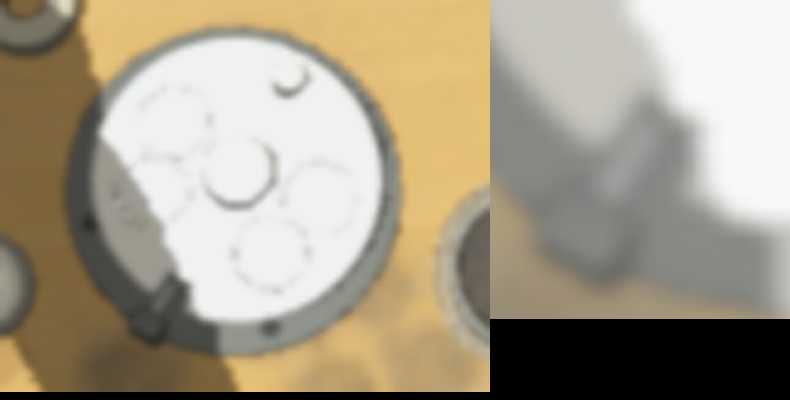

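The view shows the pin as a lighter bar inside the notch, a little left of its middle. I'll measure the notch edges and pin numerically along arcs.

```bash
cat > arc.py <<'E'
import pickle,cv2; from h import *
s=pickle.load(open('top.pkl','rb')); im=s["pixels"].mean(2).astype('f4')
c=np.array([.5464,.0247])
def prof(rr,z,A):
    P=np.array([proj(s,[c[0]+rr*np.cos(a),c[1]+rr*np.sin(a),z]) for a in np.radians(A)],dtype='f4')
    return cv2.remap(im,P[:,:1],P[:,1:],cv2.INTER_CUBIC).ravel().astype(int)
A=np.arange(134,171,1.)
print(A.astype(int))
for rr in(.064,.067,.070): print("tray",rr,prof(rr,.038,A))
for rr in(.068,.072,.077): print("pin",rr,prof(rr,.027,A))
for rr in(.084,.088,.092): print("post",rr,prof(rr,.032,A))
E
python3 arc.py
```

```text
[134 135 136 137 138 139 140 141 142 143 144 145 146 147 148 149 150 151
 152 153 154 155 156 157 158 159 160 161 162 163 164 165 166 167 168 169
 170]
tray 0.064 [151 151 151 151 151 150 150 148 142 133 119 103  93  86  82  82  82  80
  77  73  74  88 106 131 162 188 215 228 236 242 241 241 241 241 241 241
 241]
tray 0.067 [151 151 151 151 151 151 151 148 145 138 122 109  97  92  93  93  91  85
  77  71  70  71  83  98 119 152 181 211 226 237 241 241 242 241 241 241
 241]
tray 0.07 [150 150 151 150 151 151 150 148 145 136 123 107  96  94  95  96  92  85
  78  72  70  73  75  87 104 125 157 179 205 218 232 236 241 241 241 240
 240]
pin 0.068 [151 151 152 151 151 151 149 144 136 123 106  97  94  95  96  93  86  79
  73  70  72  74  83  99 117 148 174 201 217 229 236 238 242 241 241 241
 241]
pin 0.072 [130 131 133 130 129 130 125 121 115 102  93  88  89  95  96  93  86  77
  72  71  71  73  79  85 100 109 121 128 140 155 173 190 200 205 204 205
 207]
pin 0.077 [74 75 74 75 75 74 75 74 72 71 72 76 83 92 95 91 83 75 70 70 70 70 71 72
 73 73 73 73 73 74 76 79 81 80 77 77 78]
post 0.084 [71 71 71 71 71 71 70 68 65 63 62 64 66 67 67 68 67 67 64 60 58 59 63 68
 71 71 72 72 72 72 71 72 72 72 72 72 73]
post 0.088 [69 70 71 71 70 68 66 64 60 59 62 66 68 69 69 70 70 70 67 59 52 51 57 65
 68 70 69 70 70 70 70 70 69 69 69 69 68]
post 0.092 [81 82 83 82 78 76 72 71 67 65 63 65 63 63 63 62 62 61 57 50 45 48 57 66
 71 72 72 72 71 71 73 73 73 74 75 77 76]
```

Request:
step_arm([
  [-5,1.7,-3,0,0,0,1],
  [-5,1.7,-3,0,0,0,1],
  [-5,1.7,-3,0,0,0,1],
  [0,0,0,0,0,0,1],
  [0,0,0,0,0,0,1],
])

```text
clock: 10.65
tool_pos: [0.4604, 0.3549, 0.249]
eef_rot: [0.967, -0.255, 0.001, 0.0]
contact_force: [1.1, -0.6, 0.3]
opening: 0.005
finger_force: 0.0
```

```bash
python3 look.py pics/e1.png; python3 arc.py
```

```text
[0.46072718 0.35469569 0.24842311]
[134 135 136 137 138 139 140 141 142 143 144 145 146 147 148 149 150 151
 152 153 154 155 156 157 158 159 160 161 162 163 164 165 166 167 168 169
 170]
tray 0.064 [228 227 228 228 228 227 227 224 215 201 177 148 130 118 112 113 109 101
  90  83  86 104 124 150 178 196 214 223 226 228 228 228 228 228 228 228
 228]
tray 0.067 [228 228 227 227 228 228 228 224 221 209 182 159 141 139 148 150 144 128
 105  89  88  99 122 145 169 194 210 223 226 227 228 228 228 228 228 228
 228]
tray 0.07 [227 227 228 227 227 228 227 225 221 206 183 158 144 146 154 158 148 127
 106  94  98 112 126 145 168 187 209 219 226 226 226 226 227 227 227 227
 226]
pin 0.068 [227 227 228 228 228 228 226 218 204 183 156 144 145 153 157 149 130 109
  94  95 108 120 138 161 180 203 216 225 227 226 226 226 227 228 228 228
 228]
pin 0.072 [206 205 208 204 203 204 199 194 183 163 147 142 147 157 160 148 128 107
 100 106 116 125 137 146 163 176 187 191 191 190 189 190 189 189 188 188
 190]
pin 0.077 [130 131 129 131 131 130 132 130 126 124 124 129 141 154 155 144 123 101
  85  82  88  99 109 119 127 128 130 129 127 126 128 129 129 128 127 126
 126]
post 0.084 [124 126 126 126 127 126 125 120 112 106 105 108 111 113 114 114 112 110
 101  89  78  77  92 109 123 126 127 127 127 127 127 127 128 128 127 127
 127]
post 0.088 [ 87  96 103 108 112 114 116 111 105 104 112 119 123 125 126 128 129 128
 117  96  75  71  88 110 119 123 124 124 124 125 126 125 124 122 121 122
 122]
post 0.092 [ 69  72  74  75  78  78  80  78  81  88 101 112 116 116 119 116 117 113
 102  82  63  66  88 112 124 127 125 124 125 126 128 127 126 127 129 133
 133]
```

Shadow-free profiles put the notch centre at about 150.8° and the pin at about 148.0°, so about 2.8° more clockwise is needed.

```bash
cat > tgt.py <<'E'
from plant import r
from h import *
st=r.get_state(); c=np.array([.5464,.0247]); print(st["contact_force"],st["tool_pos"])
for th,off in ((-29.2,.044),(-29.2,.026),(-32,.024)):
    ph=np.radians(th); e=np.array([np.cos(ph),np.sin(ph)]); tg=np.array([e[1],-e[0]])
    print(th,off,delta(st,(*(c+.056*e-off*tg),.068),-119.4 if th>-30 else -122))
E
python3 tgt.py
```

```text
[ 0.68575978 -0.25745003 -0.16957081] [0.46072718 0.35469569 0.24842311]
-29.2 0.044 (array([29.27, 20.04, 18.1 ]), array([ 0.04, -0.08, -0.15]), np.float64(-119.54682597783953))
-29.2 0.026 (array([29.29, 21.84, 18.1 ]), array([ 0.04, -0.08, -0.15]), np.float64(-119.54682597783953))
-32 0.024 (array([29.4 , 22.31, 18.1 ]), array([ 0.04, -0.08,  2.45]), np.float64(-119.54682597783953))
```

Request:
step_arm([
  [4.9,3.3,0,0,0,0,1],
  [4.9,3.3,0,0,0,0,1],
  [4.9,3.3,0,0,0,0,1],
  [4.9,3.3,1,0,0,0,1],
  [4.9,3.3,2,0,0,0,1],
  [4.8,3.2,3,0,0,0,1],
  [0,0,5,0,0,0,1],
  [0,0,5,0,0,0,1],
])

```text
clock: 11.7
tool_pos: [0.6177, 0.0393, 0.0874]
eef_rot: [0.967, -0.256, 0.0, 0.001]
contact_force: [-0.4, 0.1, -0.4]
opening: 0.005
finger_force: 0.0
```

Request:
step_arm([
  [0,0,2,0,0,1.3,1],
  [0,0,0,0,0,1.3,1],
  [0,0,0,0,0,0,1],
])

```text
clock: 12.08
tool_pos: [0.6184, 0.0427, 0.0715]
eef_rot: [0.961, -0.276, 0.002, -0.0]
contact_force: [0.6, 0.2, -0.2]
opening: 0.007
finger_force: 0.0
```

```bash
python3 tgt.py
```

```text
[ 0.56947167  0.22091204 -0.19256255] [0.61836548 0.04273778 0.07145527]
-29.2 0.044 (array([0.23, 0.68, 0.35]), array([-0.08, -0.17, -2.6 ]), np.float64(-122.00383453329371))
-29.2 0.026 (array([0.32, 2.47, 0.34]), array([-0.08, -0.17, -2.6 ]), np.float64(-122.00383453329371))
-32 0.024 (array([0.45, 2.94, 0.34]), array([-0.08, -0.16, -0.  ]), np.float64(-122.00383453329371))
```

Request:
step_arm([
  [0.15,0.8,0.3,0,0,0,1],
  [0.15,0.8,0,0,0,0,1],
  [0.1,0.7,0,0,0,0,1],
  [0,0.2,0,0,0,0,1],
  [0,0,0,0,0,0,1],
  [0,0,0,0,0,0,1],
])

```text
clock: 12.82
tool_pos: [0.6071, 0.0202, 0.0668]
eef_rot: [0.961, -0.275, -0.0, -0.0]
contact_force: [0.9, 0.6, -0.0]
opening: 0.008
finger_force: 0.0
```

```bash
python3 tgt.py
```

```text
[ 0.85622021  0.63850904 -0.03658788] [0.60705445 0.02018475 0.06683494]
-29.2 0.044 (array([-0.  , -1.84, -0.12]), array([-0.01,  0.01, -2.54]), np.float64(-121.93640688140754))
-29.2 0.026 (array([ 0.08, -0.04, -0.12]), array([-0.01,  0.01, -2.54]), np.float64(-121.93640688140754))
-32 0.024 (array([ 0.22,  0.43, -0.12]), array([-0.01,  0.01,  0.06]), np.float64(-121.93640688140754))
```

Request:
step_arm([
  [0.07,0.15,0,0,0,0,1],
  [0.07,0.15,0,0,0,0,1],
  [0.07,0.1,0,0,0,0,1],
  [0,0,0,0,0,0,1],
  [0,0,0,0,0,0,1],
])

```text
clock: 13.45
tool_pos: [0.6067, 0.0152, 0.0669]
eef_rot: [0.961, -0.275, 0.0, 0.0]
contact_force: [-0.9, 0.2, -0.2]
opening: 0.006
finger_force: 0.2
```

```bash
python3 tgt.py | tail -1
```

```text
-32 0.024 (array([-0.02, -0.01, -0.11]), array([ 0.  , -0.01,  0.03]), np.float64(-121.96698881487502))
```

Request:
step_arm([
  [0,-1.5,0,0,0,0,1],
  [0,-1,-4,0,0,0,1],
  [-3,-4,-4,0,0,0,1],
  [-5,-3.4,-2,0,0,0,1],
  [-5,-3.4,-2,0,0,0,1],
  [-5,-3.4,-2,0,0,0,1],
  [-5,-3.4,-2,0,0,0,1],
  [-5,-2,-2,0,0,0,1],
])

```text
clock: 14.45
tool_pos: [0.487, 0.3496, 0.2452]
eef_rot: [0.962, -0.274, 0.0, -0.001]
contact_force: [-0.4, 1.1, 0.7]
opening: 0.007
finger_force: 0.0
```

Request:
step_arm([
  [0,0,0,0,0,0,1],
  [0,0,0,0,0,0,1],
])

```text
clock: 14.7
tool_pos: [0.4882, 0.3459, 0.2445]
eef_rot: [0.961, -0.275, 0.0, 0.0]
contact_force: [-0.6, 0.8, 0.5]
opening: 0.003
finger_force: 0.0
```

```bash
python3 look.py pics/f1.png; python3 arc.py; python3 - <<'E'
import cv2
a=cv2.imread('pics/f1.png'); b=a[340:510,160:320]
cv2.imwrite('pics/f2.png',cv2.resize(b,None,fx=3.5,fy=3.5,interpolation=cv2.INTER_CUBIC))
E
```

```text
[0.48869105 0.34472098 0.24429197]
[134 135 136 137 138 139 140 141 142 143 144 145 146 147 148 149 150 151
 152 153 154 155 156 157 158 159 160 161 162 163 164 165 166 167 168 169
 170]
tray 0.064 [228 228 228 227 223 211 190 162 130 104  90  93 108 123 131 129 122 110
 103 109 129 163 190 212 225 227 228 228 228 228 228 228 228 228 228 228
 228]
tray 0.067 [228 228 228 227 222 212 195 159 129 106  96 105 123 141 154 155 146 130
 115 113 132 161 194 215 223 229 228 228 228 228 228 228 228 228 228 228
 228]
tray 0.07 [227 227 229 227 223 219 202 171 146 125 119 124 134 148 160 161 150 129
 112 117 139 173 198 215 226 227 229 228 227 227 227 227 228 228 228 227
 227]
pin 0.068 [228 228 227 223 212 193 166 137 118 115 123 135 148 159 161 151 131 114
 114 133 166 192 211 224 226 229 229 229 228 227 227 227 228 228 229 228
 228]
pin 0.072 [206 205 206 199 190 174 154 139 128 122 125 134 147 160 161 149 128 112
 114 132 157 172 186 188 193 193 194 193 193 192 190 191 190 190 189 189
 191]
pin 0.077 [130 132 129 130 130 128 128 127 124 122 123 130 142 155 157 145 123 100
  85  83  89 100 110 119 126 128 129 128 127 127 128 129 130 129 128 127
 126]
post 0.084 [ 86  99 107 113 117 119 122 119 112 107 107 109 111 113 114 114 112 111
 102  89  78  78  93 110 124 127 128 127 128 128 128 128 128 128 128 128
 128]
post 0.088 [ 61  65  66  70  75  77  81  82  86  96 111 119 124 125 127 128 129 128
 117  97  76  73  89 109 119 124 124 125 125 126 126 125 124 122 121 122
 122]
post 0.092 [ 69  69  71  71  67  65  64  64  71  82  98 110 115 115 119 117 118 114
 102  82  60  56  67  85 101 112 121 123 126 127 129 128 127 127 130 134
 134]
```

View pics/f2.png

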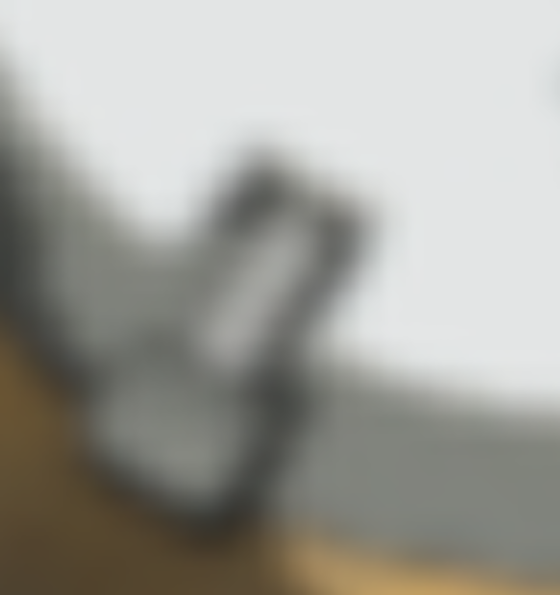

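The last crop shows the pin centred in the notch, with dark gaps on both sides. The notch measures 148.05° and the pin about 147.8°. Next is the hub.

```bash
cat > hub.py <<'E'
from plant import r
from h import *
st=r.get_state(); print(st["tool_pos"],st["contact_force"],delta(st,(.5466,.0247,.083),-122))
E
python3 hub.py
```

```text
[0.48869105 0.34472098 0.24429197] [ 0.11529487 -0.49493801  0.01221398] (array([21.87, 24.05, 16.17]), array([ 0.04, -0.06, -0.04]), np.float64(-122.0355171016465))
```

Request:
step_arm([
  [3.7,4,0,0,0,0,1],
  [3.7,4,0,0,0,0,1],
  [3.7,4,0,0,0,0,1],
  [3.6,4,0,0,0,0,1],
  [3.6,4,2,0,0,0,1],
  [3.6,4,3,0,0,0,1],
  [0,0,5,0,0,0,1],
  [0,0,4,0,0,0,1],
])

```text
clock: 15.75
tool_pos: [0.5466, 0.0227, 0.1026]
eef_rot: [0.961, -0.278, -0.0, 0.001]
contact_force: [0.6, -0.0, -0.6]
opening: 0.01
finger_force: 0.0
```

Request:
step_arm([
  [0,0,1,0,0,0,1],
  [0,0,0,0,0,0,1],
  [0,0,0,0,0,0,1],
])

```text
clock: 16.12
tool_pos: [0.5479, 0.0258, 0.0959]
eef_rot: [0.961, -0.276, 0.001, -0.0]
contact_force: [-0.4, -0.6, 0.3]
opening: 0.009
finger_force: 0.0
```

```bash
python3 hub.py
```

```text
[0.54791934 0.02582942 0.09587812] [-0.41155275 -0.60524359  0.27648961] (array([-0.06,  0.17,  1.29]), array([-0.07, -0.14,  0.02]), np.float64(-121.98434329364717))
```

Request:
step_arm([
  [0,0.1,0.7,0,0,0,1],
  [0,0.07,0.6,0,0,0,1],
  [0,0,0.3,0,0,0,1],
  [0,0,0,0,0,0,1],
  [0,0,0,0,0,0,1],
])

```text
clock: 16.75
tool_pos: [0.546, 0.0247, 0.0785]
eef_rot: [0.961, -0.275, 0.0, 0.0]
contact_force: [1.0, 0.0, -0.4]
opening: 0.007
finger_force: 0.0
```

Request:
step_arm([
  [0,0,0.15,0,0,0,1],
  [0,0,0.15,0,0,0,1],
  [0,0,0.15,0,0,0,1],
  [0,0,0,0,0,0,1],
])

```text
clock: 17.25
tool_pos: [0.5462, 0.0247, 0.0746]
eef_rot: [0.961, -0.275, 0.0, -0.0]
contact_force: [0.4, 0.3, 6.2]
opening: 0.004
finger_force: 3.0
```

Request:
step_arm([
  [0,0,0.1,0,0,0,1],
  [0,0,0.1,0,0,0,1],
  [0,0,0.1,0,0,0,1],
  [0,0,0,0,0,0,1],
])

```text
clock: 17.75
tool_pos: [0.5462, 0.0246, 0.0717]
eef_rot: [0.961, -0.275, 0.0, -0.0]
contact_force: [-0.3, -0.8, 5.3]
opening: 0.008
finger_force: 3.5
```

Request:
step_arm([
  [0,0,0.1,0,0,0,1],
  [0,0,0.1,0,0,0,1],
  [0,0,0.1,0,0,0,1],
  [0,0,0,0,0,0,1],
])

```text
clock: 18.25
tool_pos: [0.5462, 0.0247, 0.0695]
eef_rot: [0.961, -0.275, 0.001, -0.0]
contact_force: [-1.7, -1.5, 13.0]
opening: 0.004
finger_force: 7.0
```

Force is rising at z ≈ 0.0695, and home is expected at 0.069. I'll press a touch more to seat it.

Request:
step_arm([
  [0,0,0.1,0,0,0,1],
  [0,0,0,0,0,0,1],
  [0,0,0,0,0,0,1],
])

```text
clock: 18.62
tool_pos: [0.5462, 0.0247, 0.0694]
eef_rot: [0.961, -0.275, 0.001, -0.001]
contact_force: [-3.3, 0.4, 23.5]
opening: 0.008
finger_force: 11.4
```

Request:
step_arm([
  [0,0,0.05,0,0,0,1],
  [0,0,0,0,0,0,1],
  [0,0,0,0,0,0,1],
])

```text
clock: 19.0
tool_pos: [0.5462, 0.0247, 0.0694]
eef_rot: [0.961, -0.276, 0.001, -0.001]
contact_force: [-5.8, 0.1, 27.5]
opening: 0.003
finger_force: 13.7
```

It hits a hard stop, so the tray is seated. I'll lift straight off, clear away and verify.

Request:
step_arm([
  [0,0,-0.5,0,0,0,1],
  [0,0,-3,0,0,0,1],
  [0,0,-5,0,0,0,1],
  [-3.7,-4,-3,0,0,0,1],
  [-3.7,-4,-3,0,0,0,1],
  [-3.7,-4,-2,0,0,0,1],
  [-3.7,-4,0,0,0,0,1],
  [-3.7,-4,0,0,0,0,1],
])

```text
clock: 20.0
tool_pos: [0.4943, 0.2941, 0.2317]
eef_rot: [0.961, -0.275, 0.0, -0.0]
contact_force: [0.8, -0.1, -0.8]
opening: 0.004
finger_force: 0.0
```

Request:
step_arm([
  [-3.7,-4,0,0,0,0,1],
  [0,0,0,0,0,0,1],
  [0,0,0,0,0,0,1],
])

```text
clock: 20.38
tool_pos: [0.4846, 0.345, 0.2311]
eef_rot: [0.961, -0.275, 0.0, 0.001]
contact_force: [-0.2, -1.0, -0.1]
opening: 0.005
finger_force: 0.0
```

```bash
cp top.pkl before.pkl; python3 look.py pics/g1.png; python3 - <<'E'
# tray top height: match arcs of the outer rim/peg shift between before/after in side view and top view
import pickle,cv2; from h import *; from plant import r
b=pickle.load(open('before.pkl','rb'));a=pickle.load(open('top.pkl','rb'))
s0=cv2.imread('pics/side0.png'); t=r.snapshot("side"); s1=np.ascontiguousarray(t["pixels"][:,:,::-1])
hub0=proj(t,[.5466,.0247,.06]); hub1=proj(t,[.5466,.0247,.052]); print("expected side shift",hub1-hub0)
x,y=hub0.round().astype(int)
def m(A,B,x,y,w,h):
    A=cv2.resize(A[y-h-6:y+h+6,x-w-6:x+w+6],None,fx=8,fy=8,interpolation=cv2.INTER_CUBIC);B=cv2.resize(B[y-h:y+h,x-w:x+w],None,fx=8,fy=8,interpolation=cv2.INTER_CUBIC)
    q=cv2.minMaxLoc(cv2.matchTemplate(A,B,cv2.TM_CCOEFF_NORMED)); return -(np.array(q[3])-48)/8,q[1]
# positive = moved in B relative to A
print("side hub shift",m(s0,s1,x,y,11,9))
E
sed -i 's/\.038,A/.030,A/' arc.py; python3 arc.py | grep -v post
```

```text
[0.48504932 0.34409664 0.23130238]
expected side shift [-0.04430968  2.98933495]
side hub shift (array([-0.375,  3.5  ]), 0.8797664046287537)
[134 135 136 137 138 139 140 141 142 143 144 145 146 147 148 149 150 151
 152 153 154 155 156 157 158 159 160 161 162 163 164 165 166 167 168 169
 170]
tray 0.064 [228 228 228 228 223 211 196 169 138 117 113 121 133 143 145 139 124 106
  98 108 134 167 193 213 226 227 229 229 228 228 228 228 228 228 228 228
 228]
tray 0.067 [228 228 228 228 223 212 194 161 132 115 113 126 143 156 160 152 136 117
 102 106 132 163 193 212 222 228 228 228 228 228 228 228 228 228 228 228
 228]
tray 0.07 [228 228 227 226 224 214 192 166 139 119 119 129 145 158 161 154 134 112
 104 113 137 169 193 212 223 225 227 227 228 228 228 227 226 226 226 227
 227]
pin 0.068 [228 228 228 227 221 207 184 154 126 117 121 133 148 159 161 150 129 110
 103 114 144 170 196 216 223 229 229 228 228 228 228 228 228 228 228 229
 229]
pin 0.072 [219 219 220 216 212 202 182 159 138 124 123 132 147 160 161 149 127 109
 105 118 141 162 186 197 209 211 212 212 212 212 211 212 212 210 208 206
 207]
pin 0.077 [145 145 140 142 141 137 136 132 125 123 124 131 142 155 156 145 123 101
  85  84  91 103 114 123 131 133 136 135 135 135 136 136 136 135 133 132
 133]
 102  89  78  78  93 110 124 127 129 128 128 128 128 128 128 128 128 128
 128]
 117  98  76  71  88 111 120 125 124 125 125 126 126 126 125 123 122 122
 123]
 103  82  62  67  91 113 125 128 125 124 125 127 128 127 126 128 130 134
 134]
```

The tray came down the full 8 mm (side shift 3.5 px against 3.0 expected), and the pin sits in the notch. Handing in.

```bash
python3 -c "
from plant import r
print(r.finish_job())"
```

```text
the job is handed in; nothing more can be done
None
```

The white tray is turned so its notch stands over the pin and is pressed down to a hard stop, with the pin measured inside the notch; the job is handed in at about 20 s, and no verdict was shown.

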